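# Hang the finned module on the hook stand

## Task

Pick up the amplifier module with the finned sides by the black grip on top of its bail and hang it on the hook stand: bring the bail's window sideways over the upturned tip of the hook and lower it so that the bail's bar rests on the arm between tip and post, the module hanging straight down and square to the arm. Leave the similar smooth-sided module standing where it is, and let go of the finned one so that it hangs at rest.

Things in the scene. Friction and masses are not known exactly. Their poses are not given: they have to be found in the camera images.
- finned_module: Part to hang: upright aluminium box 52 x 90 x 45 mm (x, y, z), its x faces seven deep upright fins each, two brass connectors 9 mm out of its +y end, about 0.45 kg. On top, centred, a flat bail, and on that a black grip block 14 x 36 x 40 mm (x, y, z), z = 105 to 145 mm: hold it from above across its 36 mm, fingers beside the hook arm. Origin: centre of the underside. Either way round will do.
- bail_bar (a point): Finned module's bail: middle of its top bar's underside, 95 mm above the module's origin, same axes. The bail is 10 mm thick (x), 72 mm wide (y), with a window one looks through along x: 56 mm wide (28 mm either side) and 50 mm high, from the box's top (z = 45 mm) up to this point; the bar is 10 mm high. Hung, this point lies on the hook arm's top.
- plain_module: Bystander to leave alone: same size, bail and grip as the finned module, but the box is smooth-sided with four small cover screws on top. Origin: centre of the underside. Stands upright on the table; the two modules may have swapped places.
- hook_stand: Fixed stand. Origin: on the table under the axis of its 20 x 20 mm post. Base plate 110 x 110 x 12 mm. A level flat arm, 20 mm wide (y), runs from the post along the stand's +x; top at z = 175, underside 167 mm. Its upturned tip, x = 100 to 110 mm, rises to z = 189 mm, the stand's highest point. The throat is the arm's top from post (x = 10) to tip (x = 100 mm); x = 65 mm is a good seat.
Things that resemble listed ones, but are neither listed nor needed, are in the scene too. Leave any blue or purple look-alike of the finned_module alone.

How it is judged:
By the outcome, as a careful person would: the job done as asked, in the order asked, and still so for the second after the job is handed in, with the robot touching nothing.
It also fails if it takes over 48 s, if anything falls off the work surface, if the arm or the gripper's body presses on something with over 40 N, if the wrist force passes 120 N, or if a joint passes its speed limit or range.

## Robot

A 6-joint arm with a two-finger parallel gripper is mounted at the origin on the work surface. World frame = base frame: x ahead of the robot, y to its left, z up, the work surface at z = 0. Lengths are in m, angles in rad, forces in N, time in s.
With the tool pointing down it reaches from about 0.375 to 0.975 m from the base axis. Payload 3.8 kg.
Tool frame: the origin (TCP) lies on the mounting face of the last link; the fingertips stand 173 mm ahead of it and the grasp point (between the pads) lies 155 mm ahead of it; z points along the fingers, y is the direction in which the jaws open and shut (so a half turn about z gives the same grasp; the last joint's range is limited). The gripper opens to 85 mm and grips with 20 to 120 N. Pads are 22 mm wide; open, the fingers measure 114 mm over their backs; the gripper's body (76 mm by 85 mm) begins 54 mm behind the grasp point. The pads swing forward as they close: fully open they stand 13 mm farther back than shut.
Start: joints at [-1.202, 0.264, 1.604, -0, 1.274, -0.037], TCP at [0.266, -0.62, 0.405] pointing down, gripper open.
Joint ranges: [-2.63, 2.63], [-0.94, 2.18], [0.31, 2.57], [-1.31, 4.45], [0, 2.66], [-2.55, 2.55]. Speed limits (rad/s): [2.57, 2.57, 3.14, 3.14, 3.14, 3.14].

## Interface

Orientations are given as a rotation vector (axis times angle).
In Python, from workcell import bot, imaging, order gives the robot as it stands. The module is installed in compiled form; this text tells all that it offers.
- The arm moves only by the shell command python3 -m creep 'ROWS' [OPENING] [FORCE]. ROWS is JSON, a list of rows, each an object with "slide": the shift along the tool's x, y, z each as a share of 25 mm, from -1 to 1, a list of three; "angular": the turn, a rotation vector about the tool's x, y, z each as a share of 4 degrees, from -1 to 1, a list of three. A call has 1 to 5 rows; each row shifts and turns the commanded pose from where the row before left it, along the tool's axes as they then stand; what a row does not reach is not made up. A row lasts 1/12 s, in which the tool goes at most 41.7 mm and 7.16 degrees, less where a joint would pass 70% of its speed; a pose out of reach is approached as far as the arm can. A call with a number of a shift or a turn outside -1 to 1 is refused whole. A call with a gripper value outside its range is refused whole. OPENING is the closure, from -1 (fully open) to 1 (shut), set as the call begins (- or left out, the last holds). The fingers move at their own pace and stop on an object; FORCE is the grip in N (left out, the last holds). Time passes only in rows, so rows that do not move let the fingers close. It gives the time, the measured TCP pose, the force and the opening at its end, in the units of the state.
- bot.read_state(): the state, without advancing time (a new reading comes with each control period).
- imaging.read_camera(name): name is "scene" or "top" or "wrist"; returns (picture, depth): 384x512x3 uint8, red, green, blue; 384x512 float32, m along the optical axis (not along the pixel's ray), 0 where there is no reading.
- imaging.camera_model(name): a dict with "fovy" (degrees; the focal length in pixels is half the picture's height over the tangent of half this angle, whatever the lens; pixels are square), "cx", "cy" (the principal point, pixels), "k1" (the pictures are not rectified: a ray, as slopes to the right and down, at radius r is drawn at 1 + k1 r^2 times it, then the intrinsics apply), "camera_from_world" (4x4, takes a point from world to camera coordinates); the wrist camera has in their place "tool_from_camera" (4x4, takes a point from camera to tool coordinates, whose origin is the TCP and whose axes are the flange's). Camera axes: x right, y down, z forward; pixel columns grow to the right and rows downward; lengths in m; the calibration is good to about 2 mm. A picture is of the moment at which its call begins: read the wrist's pose just before it. camera_model takes no time and is no camera call.
- order.finish_job(): hands the job in, once; it reports no verdict.
The state is a dict: "time": time; "q": joint angles; "joint_vel": joint speeds; "joint_torque": joint torques, N m; "tool_pos": TCP position; "tcp_rot": TCP orientation; "wrist_force": force on the tool from outside, world axes, zero at the start; "torque": the same for the moment, N m; "width": opening from 0.0 (shut) to 1.0 (fully open).
Only numpy, scipy, OpenCV 4.12 (cv2) and the standard library are available. Lean on these libraries where they do the work, as an engineer would, in place of code of your own. Each camera call takes 0.05 s, during which the arm holds its last target.

## Working session

There is one attempt and no reset: what is moved stays moved. The work goes in short steps, Python scripts to look and compute and a shell command to move; the robot and the scene stay as the last step left them, time stands still between calls to the robot, and variables do not carry over. Pictures are saved under pics/ and viewed, and the job is handed in when it is done.

```bash
mkdir -p pics
cat > h.py <<'E'
import numpy as np, cv2
from workcell import bot, imaging, order
from scipy.spatial.transform import Rotation as R
def save(n,im): cv2.imwrite('pics/'+n+'.png',im[:,:,::-1])
def shot(name,tag):
    s=bot.read_state(); p,d=imaging.read_camera(name); m=imaging.camera_model(name)
    np.savez(''+tag+'.npz',p=p,d=d,tp=s['tool_pos'],tr=s['tcp_rot'])
    save(tag,p); return p,d,m,s
def world(name,tag):
    z=np.load(''+tag+'.npz'); m=imaging.camera_model(name); d=z['d']
    h,w=d.shape; f=h/2/np.tan(np.radians(m['fovy'])/2)
    K=np.array([[f,0,m['cx']],[0,f,m['cy']],[0,0,1]])
    u,v=np.meshgrid(np.arange(w),np.arange(h))
    pts=np.stack([u,v],-1).reshape(-1,1,2).astype(float)
    n=cv2.undistortPoints(pts,K,np.array([m['k1'],0,0,0,0.])).reshape(h,w,2)
    P=np.dstack([n[...,0]*d,n[...,1]*d,d])
    if name=='wrist':
        T=np.eye(4);T[:3,:3]=R.from_rotvec(z['tr']).as_matrix();T[:3,3]=z['tp'];T=T@np.array(m['tool_from_camera'])
    else: T=np.linalg.inv(np.array(m['camera_from_world']))
    W=P@T[:3,:3].T+T[:3,3]; W[d==0]=np.nan
    return z['p'],W
E
python3 - <<'E'
from h import *
for n in ['scene','top']:
    p,d,m,s=shot(n,n+'0'); print(n,m)
print(s)
E
```

```text
scene {'fovy': 56.14273208101021, 'cx': 258.814992507972, 'cy': 192.2898069206463, 'k1': 0.0038838264239210558, 'camera_from_world': array([[ 0.54946918,  0.83537412,  0.01528715, -0.2840412 ],
       [ 0.62925275, -0.401717  , -0.66533032, -0.32549654],
       [-0.54965862,  0.37519798, -0.74639257,  1.25943226],
       [ 0.        ,  0.        ,  0.        ,  1.        ]])}
top {'fovy': 42.92722953544329, 'cx': 255.3729525802873, 'cy': 193.1626390041108, 'k1': -0.21632734136091963, 'camera_from_world': array([[ 0.13876653, -0.99032184,  0.00254897, -0.09529221],
       [-0.96822108, -0.13620958, -0.20974957,  0.58207339],
       [ 0.20806678,  0.02663826, -0.97775182,  0.99819778],
       [ 0.        ,  0.        ,  0.        ,  1.        ]])}
{'time': 0.05, 'q': array([-1.20189045e+00,  2.64755956e-01,  1.60534878e+00, -2.57238236e-05,
        1.27367047e+00, -3.69056188e-02]), 'joint_vel': array([-0.00033618, -0.00119938,  0.00065005, -0.00048778, -0.000254  ,
       -0.00029952]), 'joint_torque': array([-1.05477677e-04, -5.17026758e+01, -3.68841970e+01, -2.91964579e-04,
        7.07171785e-03,  4.02656553e-06]), 'tool_pos': array([ 0.26633794, -0.61987431,  0.40337332]), 'tcp_rot': array([-3.07503651e+00, -6.32660829e-01,  6.04176726e-04]), 'wrist_force': array([-0.25390367,  0.47406914, -0.0036258 ]), 'torque': array([ 0.0027706 , -0.03834836,  0.0137599 ]), 'width': 1.0014869010842635}
```

View pics/scene0.png

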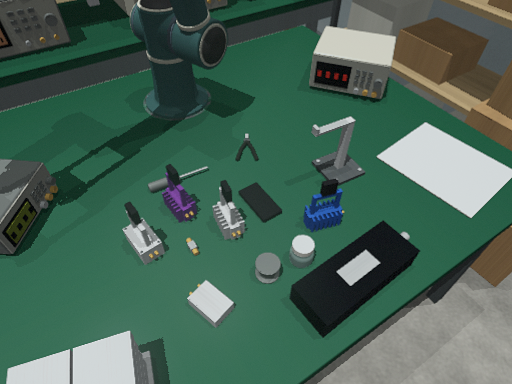

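View pics/top0.png

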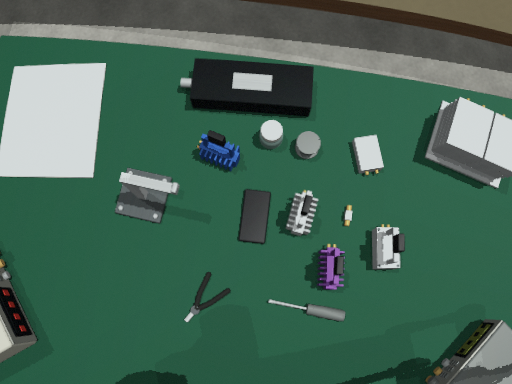

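Run:
```python
from h import *
a=np.load('scene0.npz')['p'][170:270,110:260]; b=np.load('top0.npz')['p'][180:280,280:430]; c=np.load('top0.npz')['p'][155:235,105:225]
r=lambda x:cv2.resize(x,(396,264),interpolation=cv2.INTER_CUBIC)
save('crop0',np.vstack([np.hstack([r(a),r(b)]),np.hstack([r(c),r(np.load('scene0.npz')['p'][110:190,300:420])])]))
for n in ['scene','top']:
    p,W=world(n,n+'0'); np.save('W_'+n,W)
p,W=world('top','top0')
for (u,v) in [(302,212),(307,205),(387,248),(398,242),(147,182),(174,187),(250,300)]: print(u,v,W[v,u].round(3))
p,W=world('scene','scene0')
for (u,v) in [(226,190),(228,215),(133,212),(340,125),(317,130),(345,165)]: print(u,v,W[v,u].round(3))
```

```text
302 212 [ 0.548 -0.113  0.137]
307 205 [ 0.563 -0.121  0.144]
387 248 [ 0.512 -0.317  0.044]
398 242 [ 0.513 -0.312  0.144]
147 182 [0.558 0.197 0.175]
174 187 [0.552 0.139 0.192]
250 300 [ 0.361 -0.034  0.002]
226 190 [ 0.58  -0.13   0.145]
228 215 [ 0.571 -0.125  0.044]
133 212 [ 0.531 -0.321  0.145]
340 125 [0.567 0.205 0.174]
317 130 [0.564 0.131 0.188]
345 165 [0.572 0.259 0.013]
```

View pics/crop0.png

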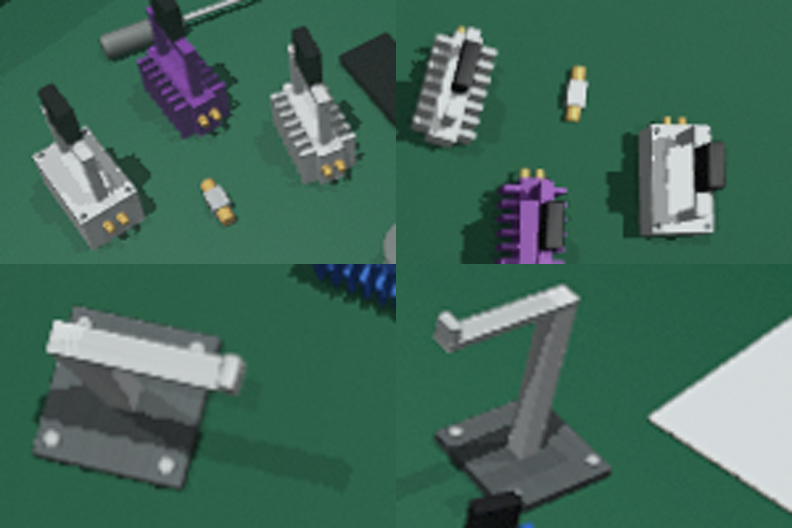

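The finned silver module is at scene (228,212) / top (302,212): it has fins, brass connectors and a bail. The smooth one with cover screws is at scene (142,235) / top (387,248). The purple (180,195) and blue (323,210) finned ones are look-alikes to leave alone. The hook stand is at scene (340,150), with its tip towards -y. Next I'll fit the poses.

Run:
```python
from h import *
for n in ['top','scene']:
    p,W=world(n,n+'0'); print(n)
    def sel(c,r,z0,z1):
        m=(np.hypot(W[...,0]-c[0],W[...,1]-c[1])<r)&(W[...,2]>z0)&(W[...,2]<z1); return m
    def rect(Q):
        r=cv2.minAreaRect((Q[:,:2]*1000).astype(np.float32)); return np.round(r[0],1),np.round(r[1],1),round(r[2],1)
    for nm,c,r,z0,z1 in [('griptop',(.565,-.125),.04,.141,.15),('boxlayer',(.565,-.125),.08,.038,.05),('all',(.565,-.125),.08,.02,.16),
       ('arm',(.56,.19),.12,.170,.180),('tip',(.56,.14),.05,.183,.2),('base',(.56,.22),.12,.008,.016)]:
        m=sel(c,r,z0,z1); Q=W[m]
        if len(Q)>4: print(nm,len(Q),rect(Q),'z',np.percentile(Q[:,2],[5,50,95]).round(4), 'mean',Q.mean(0).round(4))
        if nm in('arm','tip','griptop'): print('  ext x',Q[:,0].min().round(3),Q[:,0].max().round(3),'y',Q[:,1].min().round(3),Q[:,1].max().round(3)) if len(Q) else 0
```

```text
top
griptop 124 (array([ 564.8, -121.2]), array([14. , 36.2]), 81.6) z [0.1426 0.1452 0.1475] mean [ 0.5644 -0.121   0.1451]
  ext x 0.547 0.583 y -0.129 -0.112
boxlayer 422 (array([ 564.1, -121. ]), array([52.2, 89.6]), 82.2) z [0.04   0.0449 0.0481] mean [ 0.5597 -0.1183  0.0447]
all 835 (array([ 568.9, -121.6]), array([52.3, 99.2]), 82.1) z [0.0254 0.0456 0.1458] mean [ 0.5602 -0.119   0.0661]
arm 569 (array([556.8, 194.8]), array([120.4,  21. ]), 85.3) z [0.1725 0.1753 0.1779] mean [0.5569 0.199  0.1753]
  ext x 0.542 0.571 y 0.134 0.255
tip 56 (array([551.6, 140. ]), array([ 9.3, 18.9]), 84.2) z [0.1852 0.1891 0.1923] mean [0.5516 0.1396 0.1889]
  ext x 0.542 0.561 y 0.135 0.145
base 1374 (array([561.7, 243.6]), array([112. , 109.7]), 84.9) z [0.0094 0.0125 0.0153] mean [0.5501 0.2423 0.0124]
scene
griptop 82 (array([ 567. , -124.4]), array([14.3, 36.6]), 81.4) z [0.1424 0.1445 0.146 ] mean [ 0.5677 -0.125   0.1444]
  ext x 0.548 0.585 y -0.133 -0.116
boxlayer 417 (array([ 566.8, -124.2]), array([52.6, 92. ]), 82.1) z [0.0391 0.0442 0.0467] mean [ 0.5727 -0.1291  0.0438]
all 963 (array([ 571. , -124.8]), array([ 52.6, 100.4]), 82.0) z [0.0261 0.045  0.1442] mean [ 0.5768 -0.1295  0.0655]
arm 268 (array([559.1, 190.5]), array([120.3,  22.2]), 85.4) z [0.171  0.1742 0.1762] mean [0.5604 0.1913 0.1741]
  ext x 0.543 0.574 y 0.131 0.251
tip 33 (array([555. , 135.2]), array([ 9.6, 19.7]), 87.7) z [0.1837 0.1874 0.1898] mean [0.5557 0.1342 0.187 ]
  ext x 0.545 0.565 y 0.13 0.14
base 828 (array([562.5, 239.8]), array([110.6, 111.6]), 86.4) z [0.0092 0.0115 0.0138] mean [0.5681 0.2348 0.0115]
```

```bash
cat >> h.py <<'E'
def target(xy,yaw_y_deg,tz):
    # tool pointing down, tool y along yaw_y_deg (mod 180)
    s=bot.read_state(); M=R.from_rotvec(s['tcp_rot']).as_matrix()
    best=None
    for a in (yaw_y_deg,yaw_y_deg+180):
        a=np.radians(a); y=np.array([np.cos(a),np.sin(a),0]); z=np.array([0,0,-1.]); x=np.cross(y,z)
        rv=R.from_matrix(M.T@np.stack([x,y,z],1)).as_rotvec()
        if best is None or np.linalg.norm(rv)<np.linalg.norm(best): best=rv
    d=np.array([xy[0],xy[1],tz])-s['tool_pos']
    print('t',s['time'],'pos',s['tool_pos'].round(4),'w',round(s['width'],3),'F',s['wrist_force'].round(1),'q',s['q'].round(2))
    print('slide units (cur tool axes)',(M.T@d/.025).round(2),'mm',(M.T@d*1000).round(1),'angular units',(np.degrees(best)/4).round(2))
E
python3 - <<'E'
from h import *
target((.566,-.1225),-8,.405)
for n in ['top','scene']:
    p,W=world(n,n+'0')
    m=(W[...,2]>.02)&(W[...,2]<.165)&(W[...,0]>.4)&(W[...,0]<.72)&(W[...,1]>-.08)&(W[...,1]<.17)
    Q=W[m]; print(n,len(Q),Q.min(0).round(3),Q.max(0).round(3))
    b=Q[Q[:,2]<.15]; 
    for y in np.arange(-.08,.17,.03):
        k=b[abs(b[:,1]-y)<.015]; print(round(y,2),len(k),(k[:,0].min().round(3),k[:,0].max().round(3),k[:,2].max().round(3)) if len(k) else '')
E
```

```text
t 0.1 pos [ 0.2664 -0.6199  0.4035] w 1.005 F [-0.4 -1.2 -0.6] q [-1.2   0.26  1.61  0.    1.27 -0.04]
slide units (cur tool axes) [ 18.87 -13.55  -0.03] mm [ 471.7 -338.7   -0.8] angular units [ -0.03  -0.02 -14.69]
top 1094 [ 0.502 -0.048  0.02 ] [0.72  0.136 0.151]
-0.08 0 
-0.05 37 (np.float64(0.502), np.float64(0.72), np.float64(0.061))
-0.02 92 (np.float64(0.517), np.float64(0.72), np.float64(0.063))
0.01 2 (np.float64(0.543), np.float64(0.578), np.float64(0.02))
0.04 180 (np.float64(0.645), np.float64(0.699), np.float64(0.112))
0.07 354 (np.float64(0.647), np.float64(0.702), np.float64(0.149))
0.1 333 (np.float64(0.655), np.float64(0.696), np.float64(0.149))
0.13 94 (np.float64(0.665), np.float64(0.705), np.float64(0.108))
0.16 0 
scene 1182 [ 0.648 -0.049  0.02 ] [0.72  0.129 0.147]
-0.08 0 
-0.05 5 (np.float64(0.716), np.float64(0.72), np.float64(0.059))
-0.02 9 (np.float64(0.716), np.float64(0.72), np.float64(0.062))
0.01 0 
0.04 295 (np.float64(0.648), np.float64(0.702), np.float64(0.108))
0.07 458 (np.float64(0.65), np.float64(0.711), np.float64(0.147))
0.1 383 (np.float64(0.659), np.float64(0.717), np.float64(0.146))
0.13 32 (np.float64(0.665), np.float64(0.705), np.float64(0.047))
0.16 0
```

```bash
python3 -m creep '[{"slide":[0.5,-0.36,0],"angular":[0,0,0]},{"slide":[1,-0.72,0],"angular":[0,0,0]},{"slide":[1,-0.72,0],"angular":[0,0,0]},{"slide":[1,-0.72,0],"angular":[0,0,0]},{"slide":[1,-0.72,0],"angular":[0,0,0]}]' -1 60
python3 -m creep '[{"slide":[1,-0.72,0],"angular":[0,0,0]},{"slide":[1,-0.72,0],"angular":[0,0,0]},{"slide":[1,-0.72,0],"angular":[0,0,0]},{"slide":[1,-0.72,0],"angular":[0,0,0]},{"slide":[1,-0.72,0],"angular":[0,0,0]}]'
python3 -m creep '[{"slide":[1,-0.72,0],"angular":[0,0,0]},{"slide":[1,-0.72,0],"angular":[0,0,0]},{"slide":[0.5,-0.36,0],"angular":[0,0,0]},{"slide":[0,0,0],"angular":[0,0,-1]},{"slide":[0,0,0],"angular":[0,0,-1]}]'
python3 -m creep '[{"slide":[0,0,0],"angular":[0,0,-1]},{"slide":[0,0,0],"angular":[0,0,-1]},{"slide":[0,0,0],"angular":[0,0,-1]},{"slide":[0,0,0],"angular":[0,0,-1]},{"slide":[0,0,0],"angular":[0,0,-1]}]'
python3 -c "
from h import *
target((.566,-.1225),-8,.405)"
```

```text
time: 0.52
tool_pos: [0.3384, -0.4994, 0.4041]
tcp_rot: [-3.076, -0.632, -0.0]
wrist_force: [0.7, 0.5, -0.3]
width: 0.998
time: 0.93
tool_pos: [0.4176, -0.367, 0.4044]
tcp_rot: [-3.076, -0.633, 0.0]
wrist_force: [0.4, -0.4, 0.7]
width: 1.003
time: 1.35
tool_pos: [0.4573, -0.3011, 0.4043]
tcp_rot: [-3.022, -0.855, 0.0]
wrist_force: [0.3, -1.4, -0.2]
width: 1.0
time: 1.77
tool_pos: [0.4567, -0.3023, 0.4043]
tcp_rot: [-2.829, -1.364, 0.0]
wrist_force: [-0.3, 0.7, -0.3]
width: 0.997
t 1.7667 pos [ 0.4567 -0.3023  0.4043] w 0.997 F [-0.3  0.7 -0.3] q [-0.63  0.02  1.88  0.    1.24  0.04]
slide units (cur tool axes) [ 8.35 -1.06 -0.03] mm [208.8 -26.5  -0.6] angular units [-0.01 -0.01 -7.63]
```

```bash
python3 -m creep '[{"slide":[1,-0.13,0],"angular":[0,0,0]},{"slide":[1,-0.13,0],"angular":[0,0,0]},{"slide":[1,-0.13,0],"angular":[0,0,0]},{"slide":[1,-0.13,0],"angular":[0,0,0]},{"slide":[1,-0.13,0],"angular":[0,0,0]}]'
python3 -m creep '[{"slide":[0,0,0],"angular":[0,0,-1]},{"slide":[0,0,0],"angular":[0,0,-1]},{"slide":[0,0,0],"angular":[0,0,-1]},{"slide":[0,0,0],"angular":[0,0,-1]},{"slide":[0,0,0],"angular":[0,0,-1]}]'
python3 -m creep '[{"slide":[0,0,0],"angular":[0,0,-1]},{"slide":[0,0,0],"angular":[0,0,-1]},{"slide":[0,0,0],"angular":[0,0,-0.6]},{"slide":[0,0,0],"angular":[0,0,0]},{"slide":[0,0,0],"angular":[0,0,0]}]'
python3 - <<'E'
from h import *
p,d,m,s=shot('wrist','wr1')
p,W=world('wrist','wr1')
c=(.566,-.1225)
for nm,r,z0,z1 in [('griptop',.05,.138,.152),('box',.09,.036,.052)]:
    q=(np.hypot(W[...,0]-c[0],W[...,1]-c[1])<r)&(W[...,2]>z0)&(W[...,2]<z1); Q=W[q]
    if len(Q)>4:
        r=cv2.minAreaRect((Q[:,:2]*1000).astype(np.float32)); print(nm,len(Q),r,np.median(Q[:,2]))
target((.566,-.1225),-8,.405)
E
```

```text
time: 2.18
tool_pos: [0.5224, -0.1938, 0.4043]
tcp_rot: [-2.832, -1.358, 0.0]
wrist_force: [0.5, -0.7, -0.3]
width: 0.997
time: 2.6
tool_pos: [0.5221, -0.1946, 0.4042]
tcp_rot: [-2.549, -1.835, 0.0]
wrist_force: [-0.8, 1.0, -0.2]
width: 0.999
time: 3.02
tool_pos: [0.5221, -0.195, 0.4044]
tcp_rot: [-2.378, -2.052, 0.0]
wrist_force: [-0.2, -0.5, -0.2]
width: 1.001
griptop 890 ((566.32080078125, -122.69100952148438), (14.213016510009766, 36.106956481933594), 82.60845947265625) 0.14420189362678898
box 1442 ((566.2320556640625, -122.75199890136719), (52.29771423339844, 89.55199432373047), 81.83621978759766) 0.044326431112399756
t 3.0667 pos [ 0.5222 -0.1951  0.4044] w 0.996 F [ 0.3  0.3 -0.1] q [-0.4   0.04  1.86  0.    1.24 -0.26]
slide units (cur tool axes) [ 3.13  1.31 -0.02] mm [78.3 32.8 -0.6] angular units [-0.01 -0.   -0.1 ]
```

View pics/wr1.png

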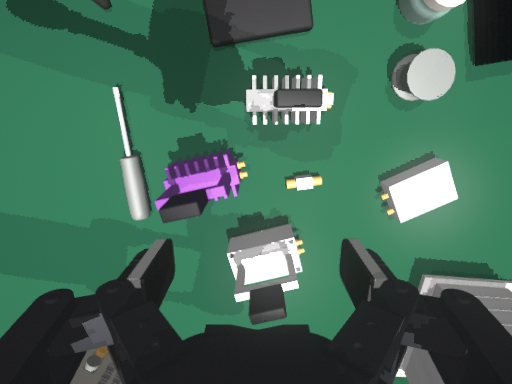

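```bash
python3 -m creep '[{"slide":[0.8,0.33,0],"angular":[0,0,0]},{"slide":[0.8,0.33,0],"angular":[0,0,0]},{"slide":[0.8,0.33,0],"angular":[0,0,0]},{"slide":[0.74,0.33,0],"angular":[0,0,-0.1]},{"slide":[0,0,0],"angular":[0,0,0]}]'
python3 - <<'E'
from h import *
p,W=world('top','top0')
target((.5662,-.1226),-8,.283)
E
```

```text
time: 3.48
tool_pos: [0.5677, -0.1201, 0.4046]
tcp_rot: [-2.368, -2.064, -0.003]
wrist_force: [0.6, 0.9, 0.2]
width: 1.0
t 3.4833 pos [ 0.5677 -0.1201  0.4046] w 1.0 F [0.6 0.9 0.2] q [-0.25  0.09  1.81  0.    1.24 -0.12]
slide units (cur tool axes) [-0.11 -0.05  4.87] mm [ -2.9  -1.2 121.6] angular units [ 0.01 -0.03  0.04]
```

```bash
python3 -m creep '[{"slide":[-0.11,-0.05,0.5],"angular":[0,0,0]},{"slide":[0,0,0.8],"angular":[0,0,0]},{"slide":[0,0,0.8],"angular":[0,0,0]},{"slide":[0,0,0.8],"angular":[0,0,0]},{"slide":[0,0,0],"angular":[0,0,0]}]'
python3 - <<'E'
from h import *
target((.5662,-.1226),-8,.283)
E
```

```text
time: 3.9
tool_pos: [0.5619, -0.1256, 0.3263]
tcp_rot: [-2.366, -2.055, 0.009]
wrist_force: [-0.7, 1.0, -1.4]
width: 1.0
t 3.9 pos [ 0.5619 -0.1256  0.3263] w 1.0 F [-0.7  1.  -1.4] q [-0.26  0.14  1.9  -0.    1.11 -0.12]
slide units (cur tool axes) [0.14 0.17 1.73] mm [ 3.6  4.2 43.3] angular units [-0.14 -0.01 -0.01]
```

```bash
python3 -m creep '[{"slide":[0,0,0],"angular":[0,0,0]},{"slide":[0,0,0],"angular":[0,0,0]}]'
python3 - <<'E'
from h import *
target((.5662,-.1226),-8,.283)
E
```

```text
time: 4.07
tool_pos: [0.5647, -0.126, 0.3326]
tcp_rot: [2.371, 2.061, 0.0]
wrist_force: [-0.4, -0.4, 0.6]
width: 1.004
t 4.0667 pos [ 0.5647 -0.126   0.3326] w 1.004 F [-0.4 -0.4  0.6] q [-0.26  0.14  1.89 -0.    1.11 -0.12]
slide units (cur tool axes) [0.14 0.04 1.99] mm [ 3.6  1.  49.6] angular units [ 0.  0. -0.]
```

```bash
python3 -m creep '[{"slide":[0.14,0.04,0],"angular":[0,0,0]},{"slide":[0,0,0.5],"angular":[0,0,0]},{"slide":[0,0,0.6],"angular":[0,0,0]},{"slide":[0,0,0.6],"angular":[0,0,0]},{"slide":[0,0,0.28],"angular":[0,0,0]}]'
python3 -m creep '[{"slide":[0,0,0],"angular":[0,0,0]},{"slide":[0,0,0],"angular":[0,0,0]},{"slide":[0,0,0],"angular":[0,0,0]}]'
python3 - <<'E'
from h import *
target((.5662,-.1226),-8,.283)
shot('wrist','wr2'); shot('scene','sc2')
E
```

```text
time: 4.48
tool_pos: [0.5658, -0.1217, 0.281]
tcp_rot: [-2.369, -2.061, 0.001]
wrist_force: [-0.0, -0.8, 0.2]
width: 0.999
time: 4.73
tool_pos: [0.5668, -0.1221, 0.2836]
tcp_rot: [2.369, 2.061, 0.001]
wrist_force: [0.2, 1.0, 0.0]
width: 0.998
t 4.7333 pos [ 0.5668 -0.1221  0.2836] w 0.998 F [0.2 1.  0. ] q [-0.26  0.19  1.93  0.    1.02 -0.12]
slide units (cur tool axes) [-0.02 -0.02  0.02] mm [-0.6 -0.5  0.6] angular units [0.02 0.   0.01]
```

View pics/wr2.png

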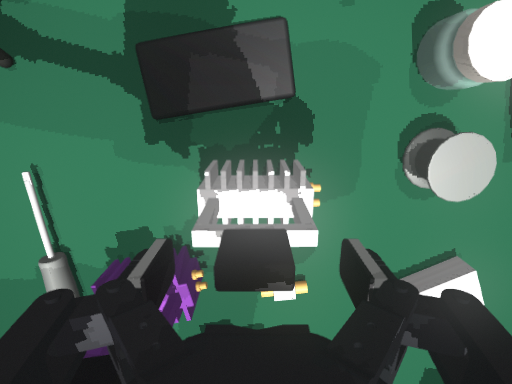

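View pics/sc2.png

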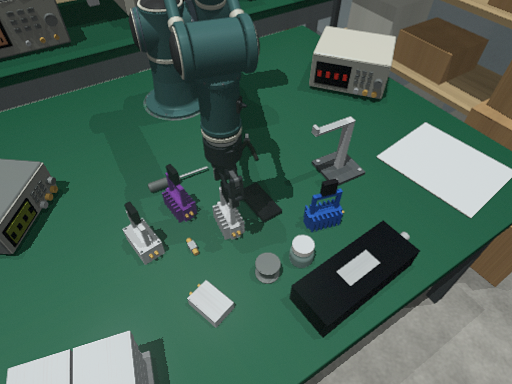

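The wrist picture shows the grip block (255,258) midway between the pads (150 and 360), with the connectors at (315,190). I'm closing.

```bash
for i in 1 2; do python3 -m creep '[{"slide":[0,0,0],"angular":[0,0,0]},{"slide":[0,0,0],"angular":[0,0,0]},{"slide":[0,0,0],"angular":[0,0,0]},{"slide":[0,0,0],"angular":[0,0,0]},{"slide":[0,0,0],"angular":[0,0,0]}]' 1 70; done
```

```text
time: 5.25
tool_pos: [0.5663, -0.122, 0.2831]
tcp_rot: [-2.37, -2.062, 0.0]
wrist_force: [-2.0, 0.4, 2.6]
width: 0.414
time: 5.67
tool_pos: [0.5663, -0.122, 0.2831]
tcp_rot: [-2.37, -2.062, 0.0]
wrist_force: [-2.2, 1.0, 5.6]
width: 0.415
```

```bash
python3 -m creep '[{"slide":[0,0,-0.2],"angular":[0,0,0]},{"slide":[0,0,-0.4],"angular":[0,0,0]},{"slide":[0,0,-0.5],"angular":[0,0,0]},{"slide":[0,0,-0.5],"angular":[0,0,0]},{"slide":[0,0,-0.5],"angular":[0,0,0]}]'
python3 -m creep '[{"slide":[0,0,-0.5],"angular":[0,0,0]},{"slide":[0,0,-0.5],"angular":[0,0,0]},{"slide":[0,0,-0.5],"angular":[0,0,0]},{"slide":[0,0,-0.4],"angular":[0,0,0]},{"slide":[0,0,-0.32],"angular":[0,0,0.75]}]'
python3 -m creep '[{"slide":[0,0,0],"angular":[0,0,0]},{"slide":[0,0,0],"angular":[0,0,0]},{"slide":[0,0,0],"angular":[0,0,0]}]'
python3 - <<'E'
from h import *
shot('wrist','wr3'); shot('scene','sc3'); target((.557,.178),-5,.392)
p,W=world('scene','sc3'); c=(.566,-.1225)
q=(np.hypot(W[...,0]-c[0],W[...,1]-c[1])<.09)&(W[...,2]>.14)&(W[...,2]<.165);Q=W[q]
print(cv2.minAreaRect((Q[:,:2]*1000).astype(np.float32)),len(Q),np.percentile(Q[:,2],[5,50,95]))
E
```

```text
time: 6.08
tool_pos: [0.5664, -0.122, 0.3365]
tcp_rot: [2.37, 2.062, 0.0]
wrist_force: [-1.1, -0.2, -5.6]
width: 0.414
time: 6.5
tool_pos: [0.5665, -0.122, 0.3927]
tcp_rot: [2.422, 1.998, 0.002]
wrist_force: [0.3, 0.4, -5.3]
width: 0.407
time: 6.75
tool_pos: [0.566, -0.1219, 0.3903]
tcp_rot: [-2.422, -2.0, 0.001]
wrist_force: [0.2, 0.1, -4.9]
width: 0.413
t 6.85 pos [ 0.5659 -0.1219  0.3896] w 0.409 F [ 0.6  0.1 -5.8] q [-0.26  0.09  1.83  0.    1.22 -0.06]
slide units (cur tool axes) [11.71 -2.62 -0.09] mm [292.8 -65.5  -2.2] angular units [-0.03 -0.   -1.48]
((566.062744140625, -124.110595703125), (52.01790237426758, 91.84632873535156), 79.05276489257812) 614 [0.14230206 0.15059167 0.15698705]
```

View pics/wr3.png

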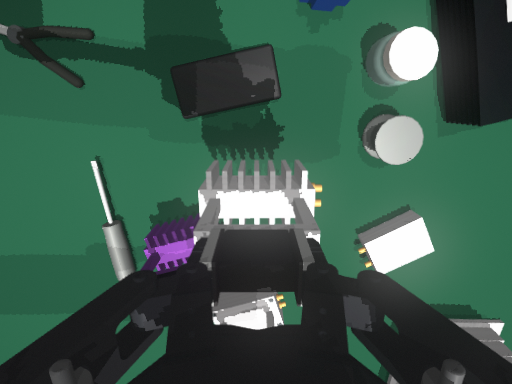

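View pics/sc3.png

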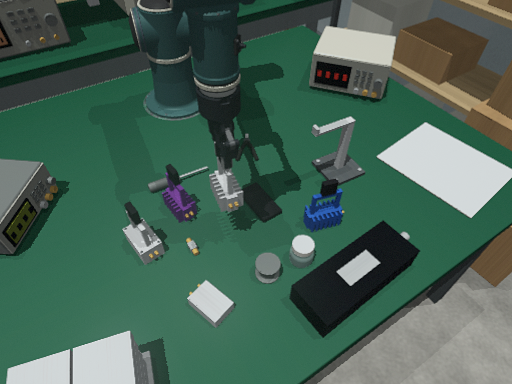

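The turn had the wrong sign: yaw is now -11° where I want -5°. I'll correct it and move to a standoff in front of the hook tip.

```bash
python3 -m creep '[{"slide":[0,0,-0.1],"angular":[0,0,-0.5]},{"slide":[0,0,0],"angular":[0,0,-0.5]},{"slide":[0,0,0],"angular":[0,0,-0.5]},{"slide":[0,0,0],"angular":[0,0,0]},{"slide":[0,0,0],"angular":[0,0,0]}]'
python3 - <<'E'
from h import *
target((.557,.1785),-5,.392)
E
```

```text
time: 7.27
tool_pos: [0.5661, -0.1219, 0.3924]
tcp_rot: [-2.315, -2.122, 0.001]
wrist_force: [0.1, -0.1, -4.3]
width: 0.409
t 7.2667 pos [ 0.5661 -0.1219  0.3924] w 0.409 F [ 0.1 -0.1 -4.3] q [-0.26  0.09  1.83  0.    1.22 -0.17]
slide units (cur tool axes) [11.94 -1.41  0.02] mm [298.5 -35.2   0.5] angular units [-0.02 -0.    0.  ]
```

```bash
python3 -m creep '[{"slide":[0.2,-0.02,0],"angular":[0,0,0]},{"slide":[0.4,-0.05,0],"angular":[0,0,0]},{"slide":[0.6,-0.07,0],"angular":[0,0,0]},{"slide":[0.6,-0.07,0],"angular":[0,0,0]},{"slide":[0.6,-0.07,0],"angular":[0,0,0]}]'
python3 -m creep '[{"slide":[0.6,-0.07,0],"angular":[0,0,0]},{"slide":[0.6,-0.07,0],"angular":[0,0,0]},{"slide":[0.6,-0.07,0],"angular":[0,0,0]},{"slide":[0.6,-0.07,0],"angular":[0,0,0]},{"slide":[0.6,-0.07,0],"angular":[0,0,0]}]'
python3 -m creep '[{"slide":[0.6,-0.07,0],"angular":[0,0,0]},{"slide":[0.6,-0.07,0],"angular":[0,0,0]},{"slide":[0.6,-0.07,0],"angular":[0,0,0]},{"slide":[0.4,-0.05,0],"angular":[0,0,0]},{"slide":[0.2,-0.02,0],"angular":[0,0,0]}]'
python3 -m creep '[{"slide":[0,0,0],"angular":[0,0,0]},{"slide":[0,0,0],"angular":[0,0,0]},{"slide":[0,0,0],"angular":[0,0,0]}]'
python3 - <<'E'
from h import *
shot('wrist','wr4'); shot('scene','sc4'); shot('top','top4'); target((.557,.1785),-5,.392)
a=np.load('sc4.npz')['p'][90:220,230:400]; b=np.load('top4.npz')['p'][120:250,110:280]
r=lambda x:cv2.resize(x,None,fx=2.3,fy=2.3,interpolation=cv2.INTER_CUBIC)
save('crop4',np.hstack([r(a),r(b)]))
E
```

```text
time: 7.68
tool_pos: [0.5643, -0.0603, 0.3931]
tcp_rot: [-2.315, -2.122, -0.0]
wrist_force: [-0.2, -0.2, -5.3]
width: 0.413
time: 8.1
tool_pos: [0.5619, 0.0155, 0.3932]
tcp_rot: [-2.315, -2.123, -0.0]
wrist_force: [0.4, -0.3, -3.9]
width: 0.408
time: 8.52
tool_pos: [0.5601, 0.0761, 0.3931]
tcp_rot: [-2.313, -2.125, -0.0]
wrist_force: [-0.5, -0.2, -4.8]
width: 0.409
time: 8.77
tool_pos: [0.5605, 0.0738, 0.3931]
tcp_rot: [2.315, 2.123, -0.001]
wrist_force: [0.5, 0.2, -4.4]
width: 0.412
t 8.9167 pos [0.5605 0.0736 0.3932] w 0.41 F [-0.4  0.5 -4.8] q [ 0.09  0.07  1.86 -0.    1.22  0.17]
slide units (cur tool axes) [ 4.17 -0.51  0.05] mm [104.2 -12.7   1.1] angular units [-0.  0. -0.]
```

View pics/crop4.png

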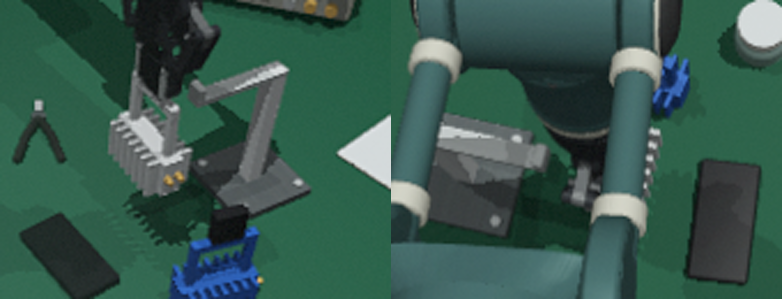

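View pics/wr4.png

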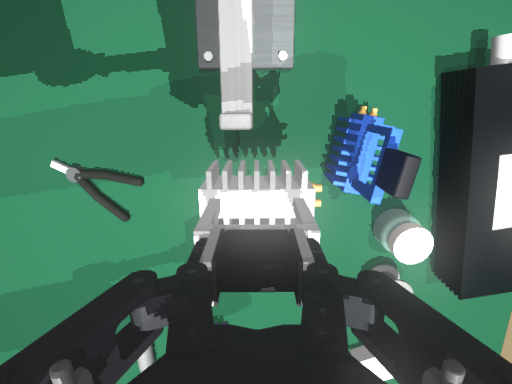

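The wrist view shows the hook tip (236,121) ahead of the bail window, slightly left of the bail's middle (256,235). I'll measure the arm from the wrist depth.

Run:
```python
from h import *
p,W=world('wrist','wr4'); z=np.load('wr4.npz'); M=R.from_rotvec(z['tr']).as_matrix()
def f(nm,q):
    Q=W[q]; T=(Q-z['tp'])@M
    print(nm,len(Q),cv2.minAreaRect((Q[:,:2]*1000).astype(np.float32)),'z',np.percentile(Q[:,2],[5,50,95]).round(4),'| tool mm', cv2.minAreaRect((T[:,:2]*1000).astype(np.float32)))
near=lambda x,y,r:np.hypot(W[...,0]-x,W[...,1]-y)<r
f('tip',near(.553,.138,.04)&(W[...,2]>.182)&(W[...,2]<.195))
f('arm',near(.556,.19,.12)&(W[...,1]>.12)&(W[...,2]>.168)&(W[...,2]<.181))
f('boxtop',near(.56,.08,.1)&(W[...,1]<.125)&(W[...,2]>.145)&(W[...,2]<.16))
f('bar',near(.56,.08,.1)&(W[...,1]<.125)&(W[...,2]>.2)&(W[...,2]<.216))
```

```text
tip 552 ((553.405517578125, 137.81161499023438), (9.475747108459473, 19.971689224243164), 85.25213623046875) z [0.1868 0.1882 0.1893] | tool mm ((63.27486801147461, -12.552032470703125), (19.97175407409668, 9.474876403808594), 89.78372955322266)
arm 3679 ((555.9921264648438, 169.96998596191406), (73.61996459960938, 20.111875534057617), 85.26487731933594) z [0.1732 0.1743 0.1755] | tool mm ((95.54407501220703, -12.758569717407227), (20.11202621459961, 73.6204605102539), 89.76993560791016)
boxtop 4096 ((560.5810546875, 76.00618743896484), (46.0538444519043, 90.1224594116211), 85.17736053466797) z [0.1489 0.1545 0.1556] | tool mm ((2.343841552734375, -0.051578521728515625), (90.12252044677734, 46.05332946777344), 89.85663604736328)
bar 959 ((560.5905151367188, 74.89422607421875), (9.750496864318848, 72.9227066040039), 85.00431060791016) z [0.2025 0.2098 0.2148] | tool mm ((1.2008719444274902, 0.0518798828125), (9.749439239501953, 72.9229736328125), 0.029186662286520004)
```

```bash
python3 -m creep '[{"slide":[0,-0.2,0],"angular":[0,0,0]},{"slide":[0,-0.31,0],"angular":[0,0,0]},{"slide":[0.2,0,0],"angular":[0,0,0]},{"slide":[0.3,0,0.05],"angular":[0,0,0]},{"slide":[0.4,0,0],"angular":[0,0,0]}]'
python3 -m creep '[{"slide":[0.4,0,0],"angular":[0,0,0]},{"slide":[0.4,0,0],"angular":[0,0,0]},{"slide":[0.4,0,0],"angular":[0,0,0]},{"slide":[0.4,0,0],"angular":[0,0,0]},{"slide":[0.4,0,0],"angular":[0,0,0]}]'
python3 -m creep '[{"slide":[0.4,0,0],"angular":[0,0,0]},{"slide":[0.4,0,0],"angular":[0,0,0]},{"slide":[0.25,0,0],"angular":[0,0,0]},{"slide":[0.14,0,0],"angular":[0,0,0]},{"slide":[0,0,0],"angular":[0,0,0]}]'
python3 -m creep '[{"slide":[0,0,0],"angular":[0,0,0]},{"slide":[0,0,0],"angular":[0,0,0]}]'
python3 - <<'E'
from h import *
shot('wrist','wr5'); shot('scene','sc5')
M=R.from_rotvec(np.load('wr4.npz')['tr']).as_matrix(); t=np.load('wr4.npz')['tp']+M@[.1023,-.01265,0]; print(t)
target(t[:2],-4.9,.392)
a=np.load('sc5.npz')['p'][80:230,250:400]
save('crop5',cv2.resize(a,(600,600),interpolation=cv2.INTER_CUBIC))
E
```

```text
time: 9.33
tool_pos: [0.5495, 0.0981, 0.3918]
tcp_rot: [2.316, 2.122, 0.0]
wrist_force: [-0.3, -0.3, -5.0]
width: 0.411
time: 9.75
tool_pos: [0.5541, 0.149, 0.3919]
tcp_rot: [-2.315, -2.124, -0.0]
wrist_force: [0.6, 0.1, -5.6]
width: 0.413
time: 10.17
tool_pos: [0.5566, 0.178, 0.3919]
tcp_rot: [-2.314, -2.124, 0.0]
wrist_force: [-0.5, -0.2, -3.4]
width: 0.407
time: 10.33
tool_pos: [0.5566, 0.1769, 0.3919]
tcp_rot: [2.315, 2.123, -0.001]
wrist_force: [0.1, -0.6, -5.1]
width: 0.413
[0.55670428 0.17680858 0.39308754]
t 10.4333 pos [0.5566 0.1767 0.392 ] w 0.41 F [ 0.3  0.6 -4.9] q [ 0.26  0.1   1.82 -0.    1.22  0.35]
slide units (cur tool axes) [ 0.    0.01 -0.  ] mm [ 0.1  0.1 -0. ] angular units [-0.    0.   -0.02]
```

View pics/crop5.png

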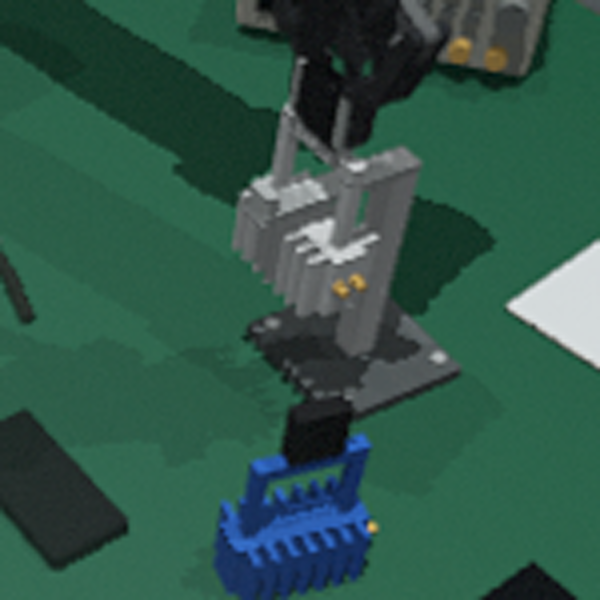

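View pics/wr5.png

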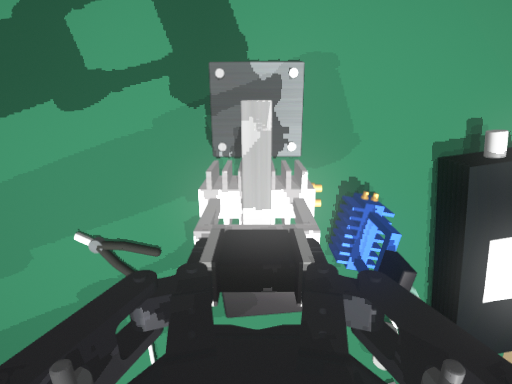

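The arm passes through the window, centred at (256,160). I'm lowering 26 mm, then taking small steps while watching Fz.

```bash
python3 -m creep '[{"slide":[0,0,0.15],"angular":[0,0,0]},{"slide":[0,0,0.25],"angular":[0,0,0]},{"slide":[0,0,0.25],"angular":[0,0,0]},{"slide":[0,0,0.25],"angular":[0,0,0]},{"slide":[0,0,0.14],"angular":[0,0,0]}]'
python3 -m creep '[{"slide":[0,0,0],"angular":[0,0,0]},{"slide":[0,0,0],"angular":[0,0,0]},{"slide":[0,0,0],"angular":[0,0,0]}]'
python3 -m creep '[{"slide":[0,0,0.04],"angular":[0,0,0]},{"slide":[0,0,0],"angular":[0,0,0]},{"slide":[0,0,0],"angular":[0,0,0]}]'
python3 -m creep '[{"slide":[0,0,0.04],"angular":[0,0,0]},{"slide":[0,0,0],"angular":[0,0,0]},{"slide":[0,0,0],"angular":[0,0,0]}]'
```

```text
time: 10.85
tool_pos: [0.5561, 0.177, 0.3641]
tcp_rot: [-2.315, -2.123, 0.003]
wrist_force: [-0.6, 0.0, -5.6]
width: 0.411
time: 11.1
tool_pos: [0.5567, 0.1773, 0.3661]
tcp_rot: [2.315, 2.123, 0.0]
wrist_force: [0.1, -0.6, -4.9]
width: 0.406
time: 11.35
tool_pos: [0.5567, 0.1773, 0.3652]
tcp_rot: [2.315, 2.123, 0.001]
wrist_force: [0.5, 0.0, -5.3]
width: 0.41
time: 11.6
tool_pos: [0.5565, 0.1772, 0.3639]
tcp_rot: [-2.315, -2.123, 0.0]
wrist_force: [0.2, 0.2, -5.0]
width: 0.407
```

```bash
for i in 1; do python3 -m creep '[{"slide":[0,0,0.04],"angular":[0,0,0]},{"slide":[0,0,0],"angular":[0,0,0]},{"slide":[0,0,0],"angular":[0,0,0]}]'
python3 -m creep '[{"slide":[0,0,0.03],"angular":[0,0,0]},{"slide":[0,0,0],"angular":[0,0,0]},{"slide":[0,0,0],"angular":[0,0,0]}]'; done
```

```text
time: 11.85
tool_pos: [0.5566, 0.1772, 0.363]
tcp_rot: [2.315, 2.123, 0.0]
wrist_force: [0.4, 0.1, -4.1]
width: 0.413
time: 12.1
tool_pos: [0.5566, 0.1772, 0.363]
tcp_rot: [2.315, 2.123, 0.001]
wrist_force: [-2.3, -0.5, 0.9]
width: 0.414
```

Contact: the weight has transferred and Fz went from -5 to +1. I'm releasing.

```bash
python3 -m creep '[{"slide":[0,0,0],"angular":[0,0,0]},{"slide":[0,0,0],"angular":[0,0,0]},{"slide":[0,0,0],"angular":[0,0,0]},{"slide":[0,0,0],"angular":[0,0,0]}]' -0.1 20
python3 -m creep '[{"slide":[0,0,0],"angular":[0,0,0]},{"slide":[0,0,0],"angular":[0,0,0]},{"slide":[0,0,0],"angular":[0,0,0]},{"slide":[0,0,0],"angular":[0,0,0]},{"slide":[0,0,0],"angular":[0,0,0]}]' -1
python3 - <<'E'
from h import *
shot('wrist','wr6')
target((.5566,.177),-4.9,.42)
E
```

```text
time: 12.43
tool_pos: [0.5568, 0.1773, 0.3625]
tcp_rot: [2.315, 2.123, 0.001]
wrist_force: [1.0, -0.7, -0.3]
width: 0.546
time: 12.85
tool_pos: [0.5566, 0.1772, 0.3622]
tcp_rot: [-2.315, -2.123, 0.0]
wrist_force: [-0.0, 0.2, -0.0]
width: 0.998
t 12.9 pos [0.5566 0.1772 0.3622] w 1.005 F [-0.   0.7  0. ] q [0.27 0.12 1.85 0.   1.17 0.35]
slide units (cur tool axes) [-0.01  0.   -2.31] mm [ -0.2   0.  -57.8] angular units [-0.   -0.   -0.01]
```

View pics/wr6.png

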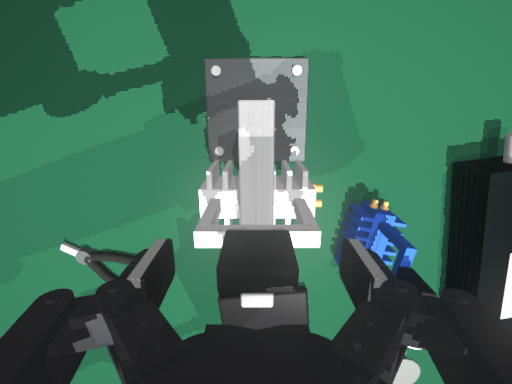

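The jaws are open and clear of the grip (258,260), and the bar rests on the arm. I'll retreat straight up, then back.

```bash
python3 -m creep '[{"slide":[0,0,-0.2],"angular":[0,0,0]},{"slide":[0,0,-0.4],"angular":[0,0,0]},{"slide":[0,0,-0.6],"angular":[0,0,0]},{"slide":[0,0,-0.8],"angular":[0,0,0]},{"slide":[0,0,-0.8],"angular":[0,0,0]}]'
python3 -m creep '[{"slide":[0,0,-0.8],"angular":[0,0,0]},{"slide":[-0.8,0,-0.4],"angular":[0,0,0]},{"slide":[-1,0,0],"angular":[0,0,0]},{"slide":[-1,0,0],"angular":[0,0,0]},{"slide":[-1,0,0],"angular":[0,0,0]}]'
python3 -m creep '[{"slide":[-1,0,0],"angular":[0,0,0]},{"slide":[-1,0,0],"angular":[0,0,0]},{"slide":[-1,0,0],"angular":[0,0,0]},{"slide":[-1,0,0],"angular":[0,0,0]},{"slide":[-1,0,0],"angular":[0,0,0]}]'
python3 -m creep '[{"slide":[-1,0,0],"angular":[0,0,0]},{"slide":[-0.5,0,0],"angular":[0,0,0]},{"slide":[0,0,0],"angular":[0,0,0]},{"slide":[0,0,0],"angular":[0,0,0]},{"slide":[0,0,0],"angular":[0,0,0]}]'
python3 - <<'E'
from h import *
shot('scene','sc7'); shot('top','top7'); shot('wrist','wr7')
a=np.load('sc7.npz')['p'][80:230,250:400]; b=np.load('top7.npz')['p'][120:270,90:240]
save('crop7',np.hstack([cv2.resize(x,(400,400),interpolation=cv2.INTER_CUBIC) for x in (a,b)]))
for n,t in (('top','top7'),('scene','sc7')):
  p,W=world(n,t); near=np.hypot(W[...,0]-.556,W[...,1]-.175)<.08
  for nm,z0,z1 in (('griptop',.219,.235),('bar',.18,.188),('boxtop',.119,.13),('arm',.171,.179)):
    Q=W[near&(W[...,2]>z0)&(W[...,2]<z1)]
    if len(Q)>5: print(n,nm,len(Q),cv2.minAreaRect((Q[:,:2]*1000).astype(np.float32)),np.percentile(Q[:,2],[5,50,95]).round(4))
  Q=W[(np.hypot(W[...,0]-.52,W[...,1]+.317)<.06)&(W[...,2]>.141)&(W[...,2]<.15)]; print('plain grip',len(Q),Q.mean(0) if len(Q) else '')
E
```

```text
time: 13.32
tool_pos: [0.5565, 0.1772, 0.4335]
tcp_rot: [-2.315, -2.123, 0.0]
wrist_force: [0.9, -0.4, -0.4]
width: 1.001
time: 13.73
tool_pos: [0.5483, 0.0819, 0.4641]
tcp_rot: [2.313, 2.123, 0.003]
wrist_force: [-0.6, -0.5, -0.3]
width: 0.998
time: 14.15
tool_pos: [0.5373, -0.0431, 0.4636]
tcp_rot: [2.314, 2.123, 0.002]
wrist_force: [-1.1, -0.0, 0.1]
width: 1.005
time: 14.57
tool_pos: [0.5345, -0.0787, 0.4626]
tcp_rot: [-2.315, -2.123, -0.001]
wrist_force: [-0.2, 0.0, 0.6]
width: 0.996
top griptop 158 ((555.8059692382812, 178.0525360107422), (15.46261215209961, 36.78981018066406), 84.99283599853516) [0.2214 0.225  0.2281]
top bar 117 ((549.9737548828125, 185.6385955810547), (64.3796615600586, 92.63983917236328), 32.15840530395508) [0.1817 0.1852 0.1878]
top boxtop 369 ((546.6784057617188, 185.09640502929688), (82.17671203613281, 105.6818618774414), 33.84661865234375) [0.1211 0.1252 0.1282]
top arm 445 ((550.1558227539062, 193.05203247070312), (67.11164855957031, 117.94391632080078), 12.688557624816895) [0.1726 0.1754 0.1779]
plain grip 109 [ 0.51304212 -0.31742228  0.14511048]
scene griptop 76 ((556.8858642578125, 173.78778076171875), (16.46624183654785, 37.11814498901367), 79.58338165283203) [0.2194 0.2238 0.2257]
scene bar 102 ((556.2417602539062, 155.10696411132812), (49.95457077026367, 71.30087280273438), 85.92073059082031) [0.1802 0.1839 0.1874]
scene boxtop 382 ((553.0657958984375, 184.6712646484375), (89.43983459472656, 102.75315856933594), 25.74104118347168) [0.1197 0.124  0.1269]
scene arm 235 ((564.2353515625, 188.04928588867188), (116.54669952392578, 69.97830200195312), 66.28498077392578) [0.172  0.1746 0.1776]
plain grip 99 [ 0.51702313 -0.32168323  0.14401823]
```

View pics/crop7.png

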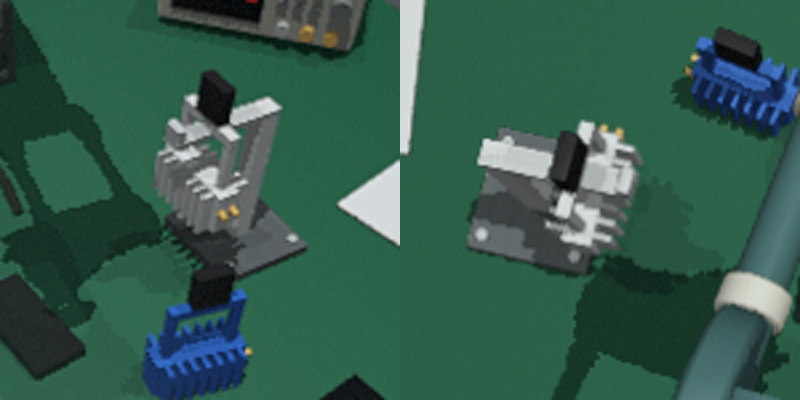

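View pics/sc7.png

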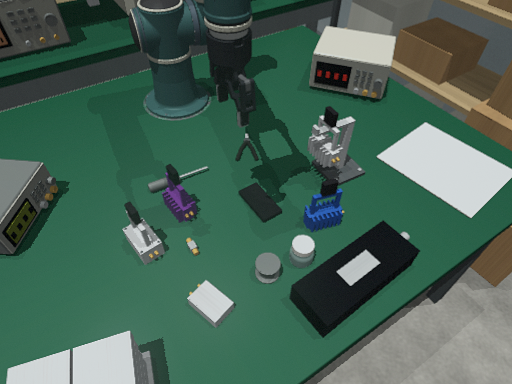

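The module hangs with its grip top at z = 0.225 m, as expected (0.175 + 0.050). It is within 2 mm of the seat, and in the top view the grip's long side lies square to the arm. The plain module stands where it was, so I'm handing in.

```bash
python3 -c "
from h import *
s=bot.read_state();print(s['time'],abs(s['joint_vel']).max());print(order.finish_job())"
```

```text
14.7167 0.004621234519743793
the job is handed in; nothing more can be done
None
```

The finned module now hangs from the hook arm, released and at rest. I handed the job in at about 14.7 s of the 48 s allowed.

I gripped the silver finned module by its black grip, brought the bail window over the hook tip and lowered it. Contact showed when the vertical wrist force went from about -5 N to about +1 N. I then opened the jaws and moved the arm well clear.

**Last checks:**
- **Height:** the grip top is at about 0.225 m, which is where it should be with the bar resting on the arm.
- **Seat:** the top camera puts it within about 2 mm of x = 65 mm on the stand.
- **Squareness:** the top camera gives a grip yaw of 85.0°, against 85.3° for the arm. The scene camera gave 79.6°, but that was from only 76 pixels. The closer wrist measurement before hooking showed it square to about 0.2°.
- **Bystanders:** the plain module's grip shows at the same place as before. The blue and purple look-alikes also look unmoved in the pictures.

The scene and top cameras differed by 3 to 4 mm in absolute position, so I positioned the module relative to the arm from the wrist camera. I first made one small yaw turn the wrong way while holding the module, and corrected it before reaching the stand.

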